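Pack out a terminal rail with spacers and hold the clamp shut

ROBOT

A 6-joint arm with a two-finger parallel gripper is mounted at the origin on the work surface. World frame = base frame: x ahead of the robot, y to its left, z up, the work surface at z = 0. Lengths are in mm, angles in rad, forces in N, time in s.
With the tool pointing down it reaches from about 275 to 750 mm from the base axis. Payload 10.2 kg.
Tool frame: the origin (TCP) lies at the very end of the fingers, on their centre line; the grasp point (between the pads) lies 19 mm behind it; z points along the fingers, y is the line along which they close (so a half turn about z gives the same grasp; the last joint's range is limited). The gripper opens to 85 mm and grips with 20 to 120 N. Pads are 22 mm wide; open, the fingers measure 114 mm over their backs; the gripper's body (76 mm by 85 mm) begins 54 mm behind the grasp point. The pads swing forward as they close: fully open they stand 13 mm farther back than shut.
Start: joints at [-1.486, 0.313, 1.498, -0, 1.331, -0.223], TCP at [159.043, -500.337, 231.294] pointing down, gripper open.
Joint ranges: [-2.94, 2.94], [-0.97, 2.17], [0.19, 2.56], [-1.23, 4.37], [0.02, 3.11], [-2.88, 2.88]. Speed limits (rad/s): [2.39, 2.39, 3.01, 3.14, 3.14, 3.14].

INTERFACE

Orientations are given as a unit quaternion [w, x, y, z].
In Python, from rig import * gives the robot as it stands. The module is installed in compiled form; this text tells all that it offers.
- The arm moves only by the shell command python3 -m crank 'ROWS' [FORCE]. ROWS is JSON, a list that holds one entry, the list of rows, each a list of 7 numbers: the shift along the tool's x, y, z in units of 25 mm (1.0 is 25 mm), then the turn, a rotation vector about the tool's x, y, z in units of 8 degrees (1.0 is 8 degrees), then the finger opening in mm, from 0 to 85.4. A call has exactly 8 rows; each row shifts and turns the commanded pose from where the row before left it, along the tool's axes as they then stand; what a row does not reach is not made up. A row lasts 1/10 s, in which the tool goes at most 50 mm and 8.59 degrees, less where a joint would pass 70% of its speed; a pose out of reach is approached as far as the arm can. A call is refused whole if a number of a shift passes 1 or a number of a turn 1, either way. A call with a gripper value outside its range is refused whole. The fingers move at their own pace and stop on an object; FORCE is the grip in N (left out, the last holds). Time passes only in rows, so rows that do not move let the fingers close, or fill a call up. It gives the time, the measured TCP pose, the force, the opening and the grip force at its end, in the units of the state.
- sense(): the state, without advancing time (a new reading comes with each control period).
- capture(name): name is "side" or "top"; returns the picture (384x512x3 uint8, blue, green, red); there is no depth.
- camera_model(name): a dict with "fx", "fy", "cx", "cy" (pixels), "world_from_camera" (4x4, takes a point from camera to world coordinates). Camera axes: x right, y up, looking along -z (the intrinsics and any distortion apply to the point x, -y, -z); pixel columns grow to the right and rows downward; lengths in mm; the calibration is good to about 2 mm. A picture is of the moment at which its call begins. camera_model takes no time and is no camera call.
- finish_job(): hands the job in; it is judged then, once.
The state is a dict: "time_s": time; "joints": joint angles; "dq": joint speeds; "tau": joint torques, N m; "eef_pos": TCP position; "ee_rot": TCP orientation; "force": force on the tool from outside, world axes, zero at the start; "wrist_torque": the same for the moment, N m; "grip_width": opening from 0.0 (shut) to 1.0 (fully open); "grip_force": force on a finger pad.
Only numpy, scipy, OpenCV 4.12 (cv2) and the standard library are available. Lean on these libraries where they do the work, as an engineer would, in place of code of your own. Each camera call takes 0.05 s, during which the arm holds its last target. There are 200 camera calls.

TASK

With nothing in the gap yet, push the sprung end clamp along the rail as far as it goes, to feel where it stops, then let it spring back. Then stand spacers side by side in the rail's channel, between the row of terminals and the clamp, as many as it takes for the clamp to press on them before it reaches its stop, and finish by pushing the clamp firmly against the stack and holding it there with the gripper touching only the clamp: the program ends while still pushing. Leave the spare spacers and the other things on the bench alone.

Things in the scene. Friction and masses are not known exactly. Their poses are not given: they have to be found in the camera images.
- rail: Fixed steel plate 140 (x) x 310 (y) x 4 mm with an aluminium channel rail along its y. Origin: centre of its underside, on the bench. Channel floor 12 mm above the bench, 46 wide inside; side lips 3 thick, reaching 20 mm above the bench. On its centre line (x = 0): terminals towards -y, clamp towards +y, the gap between.
- terminals: Row of grey terminal blocks fixed in the rail, 30 wide (x) x 70 long (y) x 45 high, axes parallel to the rail's. Origin: centre of its underside, on the channel floor. Its flat face towards the gap is 35 mm from the origin along +y. Its place along the rail varies.
- clamp: Black sliding end clamp, 30 wide (x) x 26 thick (y) x 50 high, axes as the rail's. Origin: on the channel floor, in the plane of its inner face (towards the gap); its flat outer face is 26 mm from there along +y, the rail beyond it free. Push it by the outer face towards the rail's -y. A spring (3 N at rest, +0.15 N per mm) sends it back when let go.
- clamp_push (a point): Middle of the clamp's outer face, where to push, 40 mm above the bench; moves with the clamp. A hidden rigid stop in the rail ends the travel (20 to 35 mm from rest) before the clamp meets the terminals: find it by pushing. Two or three spacers (it varies) then fill the gap beyond the stop and still go in freely with the clamp at rest.
- spacer1: Loose grey plastic spacer, an upright slab with a dark inset on each broad face, 40 wide (its x) by 16 thick (its y) by 60 tall (z), about 35 to 70 g, all four alike, standing on its 40 x 16 end on the bench. Origin at the centre of its underside. Grip it across the 40 mm width near the top.
- spacer2: Loose grey plastic spacer, an upright slab with a dark inset on each broad face, 40 wide (its x) by 16 thick (its y) by 60 tall (z), about 35 to 70 g, all four alike, standing on its 40 x 16 end on the bench. Origin at the centre of its underside. Grip it across the 40 mm width near the top.
- spacer3: Loose grey plastic spacer, an upright slab with a dark inset on each broad face, 40 wide (its x) by 16 thick (its y) by 60 tall (z), about 35 to 70 g, all four alike, standing on its 40 x 16 end on the bench. Origin at the centre of its underside. Grip it across the 40 mm width near the top.
- spacer4: Loose grey plastic spacer, an upright slab with a dark inset on each broad face, 40 wide (its x) by 16 thick (its y) by 60 tall (z), about 35 to 70 g, all four alike, standing on its 40 x 16 end on the bench. Origin at the centre of its underside. Grip it across the 40 mm width near the top.
- tape: Bystander: black ring of tape, 50 across, 16 high, lying among the spacers. Origin: centre of its underside. Leave alone.
- contactor: Bystander: white and grey contactor 45 x 55 x 75 high. Origin: centre of its underside. Leave alone.
- jar: Bystander: pale jar with white cap, 60 across, 85 high. Origin: centre of its underside. Leave alone.
- screwdriver: Bystander: red-handled screwdriver lying beside the spacers. Origin: on the bench, near the middle of its length. Leave alone.
Not all that is in view belongs to the job. Leave any orange look-alike of the spacer4 alone.

How it is judged:
By the outcome, as a careful person would: the job done as asked, in the order asked, and still so for the second after the job is handed in, while the arm keeps its last pose, push and grip.
It also fails if it takes over 72 s, if anything falls off the work surface, if the arm or the gripper's body presses on something with over 40 N, if the wrist force passes 120 N, or if a joint passes its speed limit or range.

## Working session

There is one attempt and no reset: what is moved stays moved. The work goes in short steps, Python scripts to look and compute and a shell command to move; the robot and the scene stay as the last step left them, time stands still between calls to the robot, and variables do not carry over. Pictures are saved under pics/ and viewed, at most 10 in all, crops included, and the job is handed in when it is done.

```bash
mkdir -p pics
python3 - <<'E'
from rig import *
import cv2
for n in("side","top"):
    cv2.imwrite(f"pics/{n}0.png",capture(n)); m=camera_model(n); print(n,{k:(v if not hasattr(v,'tolist') else v.tolist()) for k,v in m.items()})
s=sense(); print(s)
E
```

```text
side {'fx': 410.4560595658641, 'fy': 410.4560595658641, 'cx': 254.8209845709638, 'cy': 189.74558332902265, 'world_from_camera': [[0.9608666893188703, 0.17462655730518217, -0.215036673246991, 424.9897860139193], [-0.27663950510382385, 0.5647127472549648, -0.7775410582751636, -829.757112346812], [-0.014345367660143396, 0.8066009413405677, 0.5909222722619322, 610.0116981345545], [0.0, 0.0, 0.0, 1.0]]}
top {'fx': 401.1723013527033, 'fy': 401.1723013527033, 'cx': 260.9162896606797, 'cy': 185.58610317591888, 'world_from_camera': [[0.040609759869114866, 0.9749530643624064, -0.21867183104763746, 385.78852835459105], [-0.9991734028127748, 0.040026636214101914, -0.007097852134586132, -117.15090478755], [0.0018326251426093582, 0.21877931959794014, 0.9757726429867508, 1002.0057996445344], [0.0, 0.0, 0.0, 1.0]]}
{'time_s': 0.1, 'joints': array([-1.48636851e+00,  3.13391077e-01,  1.49836758e+00,  4.72381689e-05,
        1.33101715e+00, -2.23390604e-01]), 'dq': array([-0.00085162, -0.00387156, -0.00132061, -0.00019488,  0.00016672,
        0.00078971]), 'tau': array([ 3.06231916e-03, -4.12902725e+01, -2.60139871e+01, -2.07722319e-04,
        3.01442662e-03,  1.33251208e-05]), 'eef_pos': array([ 159.04898635, -500.08272617,  230.79139308]), 'ee_rot': array([-5.88559192e-04,  9.88180028e-01,  1.53296713e-01,  6.39553624e-05]), 'force': array([0.66185873, 0.58518262, 0.41592968]), 'wrist_torque': array([-0.02157488,  0.0578109 ,  0.00231854]), 'grip_force': 0.0, 'grip_width': 0.9997341891172438}
```

View pics/top0.png

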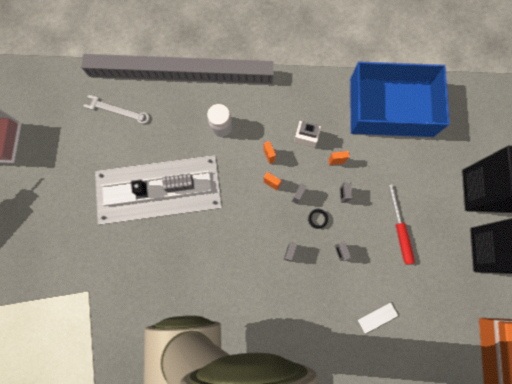

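View pics/side0.png

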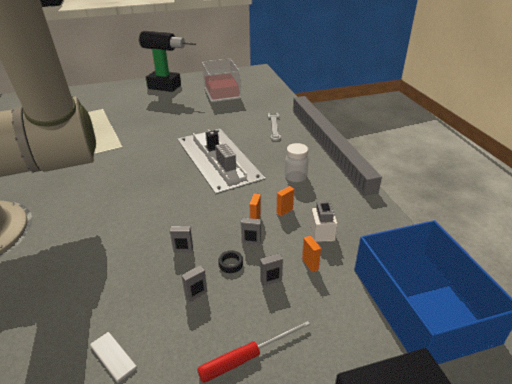

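The top view shows the rail at about (157,189), with the clamp at (139,188) and the terminals at (178,183). The grey spacers are at (299,192), (346,192), (290,252) and (342,252), and the tape is at (318,218). The side view confirms this layout, with orange look-alikes nearby. Next I'll zoom in.

```bash
cat > h.py <<'E'
import numpy as np, cv2
from rig import *
def ray(n,u,v):
    m=camera_model(n);T=np.array(m["world_from_camera"])
    d=T[:3,:3]@np.array([(u-m["cx"])/m["fx"],-(v-m["cy"])/m["fy"],-1]);return T[:3,3],d
def onz(n,u,v,z):
    o,d=ray(n,u,v);return (o+d*(z-o[2])/d[2])[:2]
def proj(n,p):
    m=camera_model(n);T=np.array(m["world_from_camera"]);c=T[:3,:3].T@(np.asarray(p,float)-T[:3,3])
    return np.array([m["cx"]+m["fx"]*c[0]/-c[2],m["cy"]-m["fy"]*c[1]/-c[2]])
def crop(n,x0,y0,x1,y1,k,f,img=None):
    im=capture(n) if img is None else img
    cv2.imwrite("pics/"+f,cv2.resize(im[y0:y1,x0:x1],None,fx=k,fy=k,interpolation=cv2.INTER_CUBIC))
E
python3 - <<'E'
from h import *
a=cv2.imread("pics/top0.png");b=cv2.imread("pics/side0.png")
c=lambda im,x,y,w,h,k:cv2.resize(im[y:y+h,x:x+w],None,fx=k,fy=k,interpolation=cv2.INTER_CUBIC)
cv2.imwrite("pics/c1.png",np.vstack([c(a,90,150,133,75,6)[:, :798],np.hstack([c(a,280,180,25,25,5),c(a,335,180,25,25,5),c(a,278,240,25,25,5),c(a,330,240,25,25,5),np.zeros((125,298,3),np.uint8)])]))
cv2.imwrite("pics/c2.png",np.vstack([c(b,170,120,100,70,5),c(b,165,215,125,85,4)]))
hsv=cv2.cvtColor(a,cv2.COLOR_BGR2HSV);print(a[188,150],a[192,299],a[185,347],a[195,347],a[210,270],a[215,110])
E
```

```text
[146 151 157] [126 128 137] [124 127 134] [125 127 136] [134 143 148] [197 202 212]
```

View pics/c1.png

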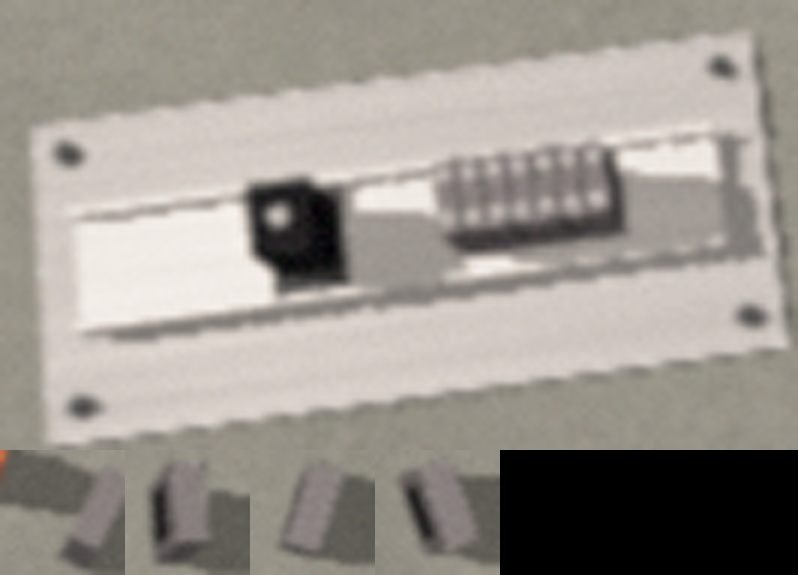

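View pics/c2.png

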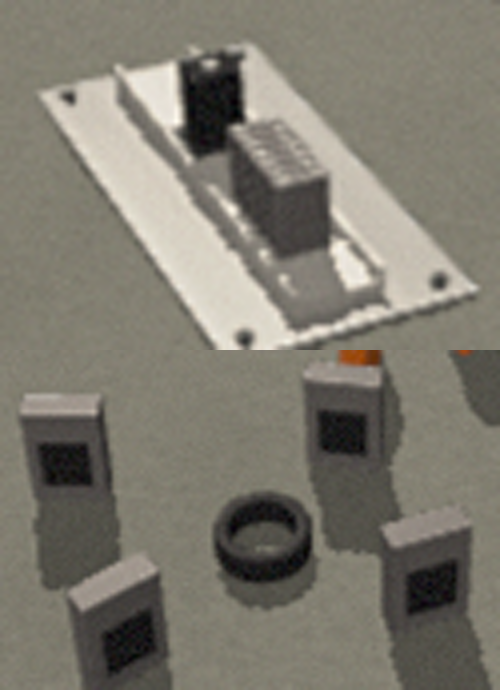

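The crops show plate corners at crop pixels (32,128), (750,35), (788,345) and (47,443). The terminal top spans about (435,158) to (620,230), and the clamp's outer edge is near x=250. The lilac top faces of the spacers can be segmented. I'll compute the poses from these.

```bash
cat >> h.py <<'E'
def spacers(a,lo=(270,170,370,275)):
    f=a.astype(int);m=((f[...,1]-f[...,0]<6)&(f[...,2]>115)&(f[...,2]<170)&(f[...,2]-f[...,0]<25)).astype(np.uint8)
    k=np.zeros_like(m);k[lo[1]:lo[3],lo[0]:lo[2]]=1;m*=k
    out=[]
    for c in cv2.findContours(m,cv2.RETR_EXTERNAL,cv2.CHAIN_APPROX_NONE)[0]:
        if cv2.contourArea(c)<40: continue
        w=np.array([onz("top",*p,60) for p in c[:,0].astype(float)],np.float32)
        (x,y),(w1,h1),an=cv2.minAreaRect(w)
        b=cv2.boxPoints(((x,y),(w1,h1),an));e=[b[1]-b[0],b[2]-b[1]];l=max(e,key=np.linalg.norm)
        th=np.degrees(np.arctan2(l[1],l[0]))%180
        mm=np.zeros_like(m);cv2.drawContours(mm,[c],-1,1,-1);v,u=np.nonzero(mm)
        out.append((*onz("top",u.mean(),v.mean(),60),th,w1,h1,c[:,0].mean(0)))
    return out
E
python3 - <<'E'
from h import *
a=cv2.imread("pics/top0.png")
for s in spacers(a): print([np.round(x,1) for x in s])
P=lambda x,y:((x+.5)/6-.5+90,(y+.5)/6-.5+150)
C=[onz("top",*P(*c),4) for c in [(32,128),(750,35),(788,345),(47,443)]]
cen=np.mean(C,0); ydir=((C[0]-C[1])+(C[3]-C[2]));ydir/=np.linalg.norm(ydir);xdir=np.array([ydir[1],-ydir[0]])
print("rail",cen,ydir,np.degrees(np.arctan2(xdir[1],xdir[0])),np.linalg.norm(C[0]-C[1]),np.linalg.norm(C[3]-C[2]),np.linalg.norm(C[0]-C[3]))
for nm,z,pts in [("term",57,[(435,160),(607,145),(617,205),(447,235)]),("clamp",62,[(247,183),(311,178),(345,185),(250,240)]),("clampbase",12,[(275,290),(345,285)])]:
    for p in pts:
        w=onz("top",*P(*p),z)-cen;print(nm,p,np.round([w@xdir,w@ydir],1))
Q=lambda x,y:((x+.5)/5-.5+170,(y+.5)/5-.5+120)
for nm,z,p in [("t gap near",57,(230,130)),("t top far",57,(280,120)),("t -y",57,(275,190)),("t -y",57,(328,182)),("clamp in L",62,(188,70)),("clamp R",62,(240,62))]:
    w=onz("side",*Q(*p),z)-cen;print("side",nm,np.round([w@xdir,w@ydir],1))
E
```

```text
[np.float64(444.5), np.float64(-185.5), np.float32(164.1), np.float64(18.4), np.float64(38.0), array([290.7, 250.8])]
[np.float64(450.4), np.float64(-310.0), np.float32(20.9), np.float64(40.9), np.float64(16.8), array([344.2, 250.7])]
[np.float64(587.5), np.float64(-204.3), np.float32(157.4), np.float64(17.0), np.float64(38.3), array([299.8, 191. ])]
[np.float64(595.9), np.float64(-318.3), np.float32(7.7), np.float64(37.9), np.float64(17.4), array([347.4, 189.5])]
rail [590.2691032 153.3369534] [-0.17426934  0.98469802] 10.036141106088174 309.07665205028667 309.9275049090505 136.58646605790884
term (435, 160) [ 16.3 -26.4]
term (607, 145) [ 13.2 -95.9]
term (617, 205) [-12.1 -97.5]
term (447, 235) [-15.3 -28.7]
clamp (247, 183) [15.5 48. ]
clamp (311, 178) [14.1 22.4]
clamp (345, 185) [9.4 9.1]
clamp (250, 240) [-8.1 48.3]
clampbase (275, 290) [-18.1  54.2]
clampbase (345, 285) [-19.9  25. ]
side t gap near [-14.5 -30. ]
side t top far [ 13.4 -32.5]
side t -y [-16.7 -97.5]
side t -y [  10.6 -102.8]
side clamp in L [-13.6  34.6]
side clamp R [15.6 29.8]
```

```bash
cat >> h.py <<'E'
from scipy.spatial.transform import Rotation as R
cen=np.array([590.27,153.34]);yd=np.array([-.17427,.98470]);xd=np.array([.98470,.17427])
def rw(x,y): return cen+x*xd+y*yd
def go(x,y,z,yaw=None):
    """units: shift in current tool axes to (x,y,z); turn units about tool axes to point down with tool-x at yaw"""
    s=sense();q=R.from_quat(s["ee_rot"],scalar_first=True)
    d=q.inv().apply(np.array([x,y,z])-s["eef_pos"])/25
    print("shift",np.round(d,2),"n>=%.1f"%abs(d).max())
    if yaw is not None:
        t=R.from_euler("z",yaw,degrees=True)*R.from_euler("x",180,degrees=True)
        print("turn",np.round(np.degrees((q.inv()*t).as_rotvec())/8,2))
def st():
    s=sense();w=s["eef_pos"][:2]-cen;print("t%.2f"%s["time_s"],"pos",s["eef_pos"].round(1),"rail",np.round([w@xd,w@yd],2),"F",s["force"].round(1),"Fy %.1f"%(s["force"][:2]@yd),"grip",round(s["grip_width"]*85.4,1),round(s["grip_force"],1))
E
python3 -c "
from h import *
go(*rw(0,95),200,100.04)"; 
python3 -m crank '[[[1,-0.93,0,0,0,0,0],[1,-0.93,0,0,0,0,0],[1,-0.93,0,0,0,0,0],[1,-0.93,0,0,0,0,0],[1,-0.93,0,0,0,0,0],[1,-0.93,0,0,0,0,0],[1,-0.93,0,0,0,0,0],[1,-0.93,0,0,0,0,0]]]' 40
python3 -m crank '[[[1,-0.93,0,0,0,0,0],[1,-0.93,0,0,0,0,0],[1,-0.93,0,0,0,0,0],[1,-0.93,0,0,0,0,0],[1,-0.93,0,0,0,0,0],[1,-0.93,0,0,0,0,0],[1,-0.93,0,0,0,0,0],[1,-0.93,0,0,0,0,0]]]'
python3 -m crank '[[[1,-0.93,0,0,0,0,0],[1,-0.93,0,0,0,0,0],[1,-0.93,0,0,0,0,0],[1,-0.93,0,0,0,0,0],[1,-0.93,0,0,0,0,0],[1,-0.93,0,0,0,0,0],[1,-0.93,0,0,0,0,0],[1,-0.93,0,0,0,0,0]]]'
python3 -m crank '[[[0,0,0,0,0,-1,0],[0,0,0,0,0,-1,0],[0,0,0,0,0,-1,0],[0,0,0,0,0,-1,0],[0,0,0,0,0,-1,0],[0,0,0,0,0,-1,0],[0,0,0,0,0,-1,0],[0,0,0,0,0,-1,0]]]'
python3 -c "
from h import *
st();go(*rw(0,95),40,100.04)"
```

```text
shift [ 24.86 -23.45   1.27] n>=24.9
turn [-1.00e-02 -1.00e-02 -1.03e+01]
time_s: 0.9
eef_pos: [293.7, -261.1, 231.1]
ee_rot: [-0.0, 0.988, 0.153, -0.0]
force: [0.4, -0.3, -0.7]
grip_width: -0.001
grip_force: 0.0
time_s: 1.7
eef_pos: [427.9, -23.2, 231.2]
ee_rot: [-0.0, 0.988, 0.153, -0.0]
force: [1.2, -0.5, 0.7]
grip_width: 0.001
grip_force: 0.0
time_s: 2.5
eef_pos: [562.1, 214.6, 230.9]
ee_rot: [0.0, 0.988, 0.153, -0.0]
force: [0.7, -0.4, 0.1]
grip_width: 0.003
grip_force: 0.0
time_s: 3.3
eef_pos: [561.6, 213.2, 230.9]
ee_rot: [-0.0, 0.755, 0.656, -0.0]
force: [0.5, -0.3, 0.6]
grip_width: -0.004
grip_force: 0.0
t3.30 pos [561.6 213.2 230.9] rail [-17.76  63.93] F [ 0.5 -0.3  0.6] Fy -0.4 grip -0.3 0.0
shift [1.4  0.3  7.63] n>=7.6
turn [-0.01  0.   -2.26]
```

```bash
python3 -m crank '[[[0,0,0,0,0,-0.75,0],[0,0,0,0,0,-0.75,0],[0,0,0,0,0,-0.76,0],[0.62,0.35,0,0,0,0,0],[0.62,0.36,0,0,0,0,0],[0,0,1,0,0,0,0],[0,0,1,0,0,0,0],[0,0,1,0,0,0,0]]]'
python3 -m crank '[[[0,0,1,0,0,0,0],[0,0,1,0,0,0,0],[0,0,1,0,0,0,0],[0,0,1,0,0,0,0],[0,0,0.85,0,0,0,0],[0,0,0,0,0,0,0],[-0.5,0,0,0,0,0,0],[0,0,0,0,0,0,0]]]'
python3 -c "
from h import *
st();go(*rw(0,65),33,100.04);crop('top',90,150,223,225,6,'c3.png')"
```

```text
time_s: 4.1
eef_pos: [573.8, 246.8, 154.9]
ee_rot: [-0.0, 0.645, 0.765, -0.0]
force: [0.0, 0.6, 1.0]
grip_width: -0.002
grip_force: 0.0
time_s: 4.9
eef_pos: [577.2, 233.1, 36.4]
ee_rot: [0.001, 0.645, 0.764, 0.001]
force: [0.1, -0.0, 0.4]
grip_width: 0.001
grip_force: 0.0
t4.90 pos [577.2 233.1  36.4] rail [ 1.08 80.81] F [ 0.1 -0.   0.4] Fy -0.1 grip 0.1 0.0
shift [-0.63 -0.04  0.14] n>=0.6
turn [ 0.01  0.   -0.05]
```

View pics/c3.png

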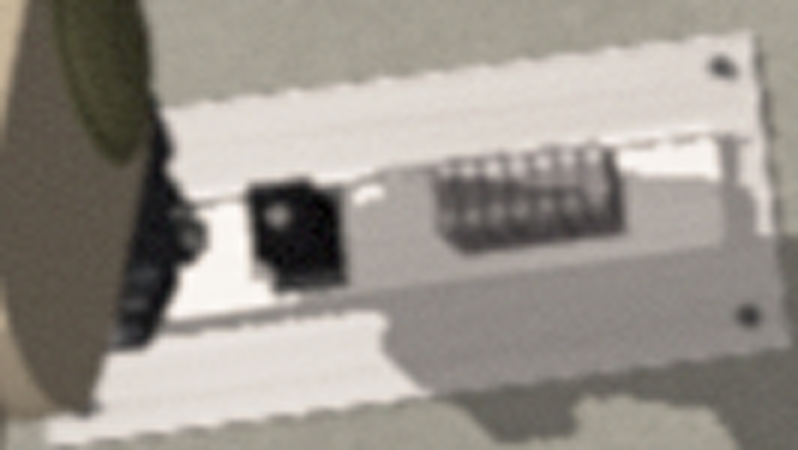

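The gripper is in line behind the clamp, whose outer edge is still at about x=250 in the crop. I'll push now in small steps.

```bash
python3 -m crank '[[[-0.4,0,0.14,0,0,0,0],[-0.1,0,0,0,0,0,0],[-0.1,0,0,0,0,0,0],[-0.04,0,0,0,0,0,0],[-0.04,0,0,0,0,0,0],[0,0,0,0,0,0,0],[0,0,0,0,0,0,0],[0,0,0,0,0,0,0]]]' >/dev/null; python3 -c "from h import *; st()"
for i in 1 ; do python3 -m crank '[[[-0.04,0,0,0,0,0,0],[-0.04,0,0,0,0,0,0],[-0.04,0,0,0,0,0,0],[-0.04,0,0,0,0,0,0],[0,0,0,0,0,0,0],[0,0,0,0,0,0,0],[0,0,0,0,0,0,0],[0,0,0,0,0,0,0]]]' >/dev/null; python3 -c "from h import *; st()";done
python3 -m crank '[[[-0.08,0,0,0,0,0,0],[-0.08,0,0,0,0,0,0],[-0.08,0,0,0,0,0,0],[-0.08,0,0,0,0,0,0],[0,0,0,0,0,0,0],[0,0,0,0,0,0,0],[0,0,0,0,0,0,0],[0,0,0,0,0,0,0]]]' >/dev/null; python3 -c "from h import *; st()"
python3 -m crank '[[[-0.08,0,0,0,0,0,0],[-0.08,0,0,0,0,0,0],[-0.08,0,0,0,0,0,0],[-0.08,0,0,0,0,0,0],[0,0,0,0,0,0,0],[0,0,0,0,0,0,0],[0,0,0,0,0,0,0],[0,0,0,0,0,0,0]]]' >/dev/null; python3 -c "from h import *; st()"
```

```text
t5.75 pos [579.  217.8  31.5] rail [ 0.13 65.43] F [-0.7  0.3  0.5] Fy 0.4 grip -0.3 0.0
t6.55 pos [579.7 213.8  31.6] rail [ 0.13 61.35] F [ 0.7  1.1 -1.2] Fy 0.9 grip 0.2 0.0
t7.35 pos [581.1 205.9  31.5] rail [ 0.09 53.4 ] F [ 0.6  3.  -0. ] Fy 2.9 grip 0.1 1.9
t8.15 pos [582.5 198.   31.6] rail [ 0.13 45.33] F [ 0.2  6.  -0.1] Fy 5.8 grip 0.1 2.5
```

```bash
python3 -m crank '[[[-0.08,0,0,0,0,0,0],[-0.08,0,0,0,0,0,0],[-0.08,0,0,0,0,0,0],[-0.04,0,0,0,0,0,0],[-0.04,0,0,0,0,0,0],[0,0,0,0,0,0,0],[0,0,0,0,0,0,0],[0,0,0,0,0,0,0]]]' >/dev/null; python3 -c "from h import *; st()"
python3 -m crank '[[[-0.04,0,0,0,0,0,0],[-0.04,0,0,0,0,0,0],[-0.04,0,0,0,0,0,0],[0,0,0,0,0,0,0],[0,0,0,0,0,0,0],[0,0,0,0,0,0,0],[0,0,0,0,0,0,0],[0,0,0,0,0,0,0]]]' >/dev/null; python3 -c "from h import *; st()"
python3 -m crank '[[[-0.04,0,0,0,0,0,0],[-0.04,0,0,0,0,0,0],[-0.04,0,0,0,0,0,0],[0,0,0,0,0,0,0],[0,0,0,0,0,0,0],[0,0,0,0,0,0,0],[0,0,0,0,0,0,0],[0,0,0,0,0,0,0]]]' >/dev/null; python3 -c "from h import *; st()"
```

```text
t8.95 pos [583.9 190.3  31.6] rail [ 0.13 37.52] F [ 0.2  6.8 -0.1] Fy 6.7 grip -0.1 3.0
t9.75 pos [584.3 187.5  31.6] rail [ 0.11 34.64] F [ 0.8  7.4 -0.7] Fy 7.2 grip 0.3 3.3
t10.55 pos [584.9 184.6  31.6] rail [ 0.14 31.71] F [ 0.9  7.4 -0.7] Fy 7.1 grip -0.2 3.5
```

```bash
python3 -m crank '[[[-0.04,0,0,0,0,0,0],[-0.04,0,0,0,0,0,0],[-0.04,0,0,0,0,0,0],[0,0,0,0,0,0,0],[0,0,0,0,0,0,0],[0,0,0,0,0,0,0],[0,0,0,0,0,0,0],[0,0,0,0,0,0,0]]]' >/dev/null; python3 -c "from h import *; st()"
python3 -m crank '[[[-0.04,0,0,0,0,0,0],[-0.04,0,0,0,0,0,0],[0,0,0,0,0,0,0],[0,0,0,0,0,0,0],[0,0,0,0,0,0,0],[0,0,0,0,0,0,0],[0,0,0,0,0,0,0],[0,0,0,0,0,0,0]]]' >/dev/null; python3 -c "from h import *; st();crop('top',90,150,223,225,6,'c4.png')"
```

```text
t11.35 pos [584.9 184.1  31.7] rail [ 0.11 31.22] F [-0.4 20.2 -0.4] Fy 20.0 grip 0.1 10.1
t12.15 pos [585.  183.9  31.8] rail [ 0.11 31.05] F [-1.  30.6 -0.7] Fy 30.3 grip -0.0 15.1
```

View pics/c4.png

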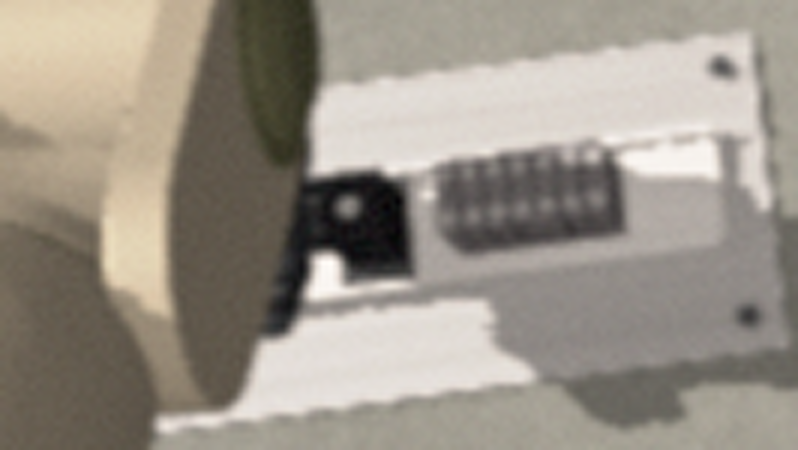

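The clamp hit its stop at tool rail-y of about 31: the force jumped from 7 to 30 N, with travel of about 27 mm. Its inner base edge sits at crop (411,275), just short of the terminals at (440,200). That leaves a gap of about 22–25 mm at the stop and about 50 mm at rest, so two spacers are needed. I'll release it.

```bash
python3 -m crank '[[[0.4,0,0,0,0,0,0],[0.5,0,0,0,0,0,0],[0.5,0,0,0,0,0,0],[0.5,0,0,0,0,0,0],[0.5,0,0,0,0,0,0],[0,0,-0.5,0,0,0,0],[0,0,-1,0,0,0,0],[0,0,-1,0,0,0,0]]]' >/dev/null
python3 -m crank '[[[0,0,-1,0,0,0,0],[0,0,-1,0,0,0,85],[-1,0,0,0,0,0,85],[-1,0,0,0,0,0,85],[-1,0,0,0,0,0,85],[-1,0,0,0,0,0,85],[-1,0,0,0,0,0,85],[-1,0,0,0,0,0,85]]]' >/dev/null
python3 -c "
from h import *
st();go(444.5,-185.5,35,74.1);a=capture('top');cv2.imwrite('pics/t5.png',a)
for s in spacers(a): print([np.round(x,1) for x in s])"
```

```text
t13.80 pos [601.   88.9 145.1] rail [ -0.63 -65.29] F [ 1.4  0.7 -0.2] Fy 0.4 grip 85.1 0.0
shift [-9.76 -8.02  4.41] n>=9.8
turn [0.01 0.   3.2 ]
[np.float64(444.1), np.float64(-185.1), np.float32(163.0), np.float64(18.3), np.float64(40.3), array([290.2, 251.5])]
```

```bash
python3 -m crank '[[[-1,-0.84,0,0,0,0,85],[-1,-0.84,0,0,0,0,85],[-1,-0.84,0,0,0,0,85],[-1,-0.84,0,0,0,0,85],[-1,-0.84,0,0,0,0,85],[-1,-0.84,0,0,0,0,85],[-1,-0.84,0,0,0,0,85],[-1,-0.84,0,0,0,0,85]]]' >/dev/null
python3 -m crank '[[[-0.88,-0.65,0,0,0,0,85],[-0.88,-0.65,0,0,0,0,85],[0,0,0,0,0,1,85],[0,0,0,0,0,1,85],[0,0,0,0,0,1,85],[0,0,0,0,0,0.28,85],[0,0,0.4,0,0,0,85],[0,0,0,0,0,0,85]]]' >/dev/null
python3 -c "
from h import *
st();go(444.3,-185.3,35,73.5)"
```

```text
t15.45 pos [ 443.8 -183.6  133.2] rail [-202.99 -306.28] F [0.3 0.5 0.7] Fy 0.4 grip 84.9 0.0
shift [-0.06  0.05  3.93] n>=3.9
turn [-0.01 -0.    0.  ]
```

```bash
python3 -m crank '[[[-0.06,0.05,1,0,0,0,85],[0,0,1,0,0,0,85],[0,0,1,0,0,0,85],[0,0,0.9,0,0,0,85],[0,0,0,0,0,0,85],[0,0,0,0,0,0,36],[0,0,0,0,0,0,36],[0,0,0,0,0,0,36]]]' 40 >/dev/null
python3 -m crank '[[[0,0,0,0,0,0,36],[0,0,0,0,0,0,36],[0,0,0,0,0,0,36],[0,0,0,0,0,0,36],[0,0,-0.5,0,0,0,36],[0,0,-1,0,0,0,36],[0,0,-1,0,0,0,36],[0,0,-1,0,0,0,36]]]' >/dev/null
python3 -c "
from h import *
st();go(*rw(0,-15),130,100.04)"
```

```text
t17.05 pos [ 445.1 -185.5  126.1] rail [-202.   -308.38] F [ 0.6 -0.8 -0.3] Fy -0.9 grip 39.1 40.6
shift [14.11  1.98 -0.16] n>=14.1
turn [ 0.    0.   -3.32]
```

```bash
python3 -m crank '[[[1,0.14,0,0,0,0,36],[1,0.14,0,0,0,0,36],[1,0.14,0,0,0,0,36],[1,0.14,0,0,0,0,36],[1,0.14,0,0,0,0,36],[1,0.14,0,0,0,0,36],[1,0.14,0,0,0,0,36],[1,0.14,0,0,0,0,36]]]' >/dev/null
python3 -m crank '[[[1,0.14,0,0,0,0,36],[1,0.14,0,0,0,0,36],[1,0.14,0,0,0,0,36],[1,0.14,0,0,0,0,36],[1,0.14,0,0,0,0,36],[1,0.14,0,0,0,0,36],[0,0,0,0,0,-1,36],[0,0,0,0,0,-1,36]]]' >/dev/null
python3 -m crank '[[[0,0,0,0,0,-1,36],[0,0,0,0,0,-0.32,36],[0,0,0,0,0,0,36],[0,0,0,0,0,0,36],[0,0,0,0,0,0,36],[0,0,0,0,0,0,36],[0,0,0,0,0,0,36],[0,0,0,0,0,0,36]]]' >/dev/null
python3 -c "
from h import *
st();go(*rw(0.3,-13),65,100.04)"
```

```text
t19.45 pos [591.6 136.  124. ] rail [ -1.67 -17.3 ] F [-0.3  0.5 -0.6] Fy 0.6 grip 39.3 40.7
shift [0.17 0.08 2.36] n>=2.4
turn [-0. -0. -0.]
```

```bash
python3 -m crank '[[[0.2,0.08,0,0,0,0,36],[0,0,0,0,0,0,36],[0,0,1,0,0,0,36],[0,0,0.9,0,0,0,36],[0,0,0.3,0,0,0,36],[0,0,0,0,0,0,36],[0,0,0,0,0,0,36],[0,0,0,0,0,0,36]]]' >/dev/null
python3 -c "
from h import *
st();a=capture('side');crop('',185,115,285,190,6,'c6.png',a)"
```

```text
t20.25 pos [593.4 141.4  70.3] rail [  0.99 -12.35] F [ 0.6 -0.8 -0.5] Fy -0.9 grip 39.3 40.7
```

View pics/c6.png

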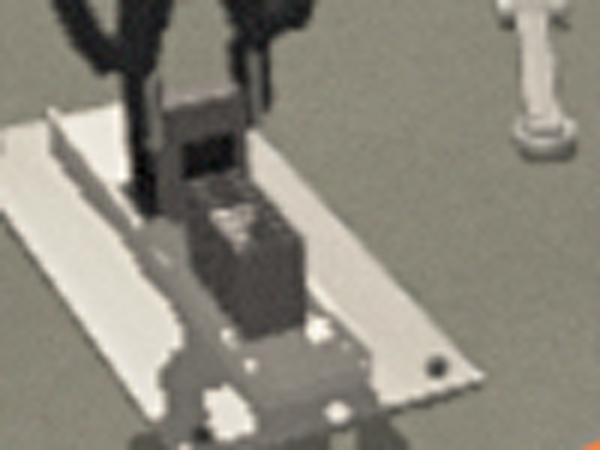

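The held spacer, with its inset at crop (208,155), is over the channel just behind the terminals. I'll lower it.

```bash
python3 -m crank '[[[0,-0.02,0.3,0,0,0,36],[0,0,0.15,0,0,0,36],[0,0,0.12,0,0,0,36],[0,0,0.1,0,0,0,36],[0,0,0.06,0,0,0,36],[0,0,0.06,0,0,0,36],[0,0,0,0,0,0,36],[0,0,0,0,0,0,36]]]' >/dev/null
python3 -c "
from h import *
st()"
```

```text
t21.10 pos [592.3 141.2  49.8] rail [ -0.13 -12.29] F [-2.1 -0.8  4.2] Fy -0.4 grip 39.5 41.3
```

```bash
python3 -m crank '[[[0,0,0.04,0,0,0,36],[0,0,0.03,0,0,0,36],[0,0,0,0,0,0,36],[0,0,0,0,0,0,36],[0,0,0,0,0,0,36],[0,0,0,0,0,0,36],[0,0,0,0,0,0,36],[0,0,0,0,0,0,36]]]' >/dev/null
python3 -c "
from h import *
st()"
```

```text
t21.90 pos [592.3 141.2  49.6] rail [ -0.08 -12.31] F [-9.  -1.4 18.7] Fy 0.2 grip 39.0 43.0
```

```bash
python3 -m crank '[[[0,0,-0.06,0,0,0,36],[-0.06,0,0,0,0,0,36],[-0.06,0,0,0,0,0,36],[-0.06,0,0,0,0,0,36],[0,0,0,0,0,0,36],[0,0,0,0,0,0,36],[0,0,0,0,0,0,36],[0,0,0,0,0,0,36]]]' >/dev/null
python3 -c "
from h import *
st()"
python3 -m crank '[[[-0.05,0,0,0,0,0,36],[-0.04,0,0,0,0,0,36],[0,0,0,0,0,0,36],[0,0,0,0,0,0,36],[0,0,0,0,0,0,36],[0,0,0,0,0,0,36],[0,0,0,0,0,0,36],[0,0,0,0,0,0,36]]]' >/dev/null
python3 -c "
from h import *
st()"
```

```text
t22.70 pos [593.6 137.2  49.7] rail [  0.49 -16.43] F [-1.1  2.2  6.9] Fy 2.4 grip 39.2 41.4
t23.50 pos [593.6 137.   49.7] rail [  0.47 -16.65] F [-2.7 13.3  6.9] Fy 13.5 grip 39.3 41.5
```

```bash
python3 -m crank '[[[0.06,0,-0.03,0,0,0,36],[0,0,0,0,0,0,60],[0,0,0,0,0,0,60],[0,0,0,0,0,0,60],[0,0,-0.3,0,0,0,60],[0,0,-1,0,0,0,60],[0,0,-1,0,0,0,85],[0,0,-1,0,0,0,85]]]' >/dev/null
python3 -c "
from h import *
st();go(450.4,-310,110,110.9)"
```

```text
t24.30 pos [593.2 135.9 133.8] rail [ -0.15 -17.71] F [-0.6  0.3 -1.1] Fy 0.5 grip 84.8 0.0
shift [-16.57  -8.73   0.95] n>=16.6
turn [ 0.    0.   -1.36]
```

```bash
python3 -m crank '[[[-1,-0.52,0,0,0,0,85],[-1,-0.52,0,0,0,0,85],[-1,-0.52,0,0,0,0,85],[-1,-0.52,0,0,0,0,85],[-1,-0.52,0,0,0,0,85],[-1,-0.52,0,0,0,0,85],[-1,-0.52,0,0,0,0,85],[-1,-0.52,0,0,0,0,85]]]' >/dev/null
python3 -c "
from h import *
st();a=capture('top');crop('',90,150,223,225,6,'c7.png',a)
for s in spacers(a): print([np.round(x,1) for x in s])"
python3 -m crank '[[[-1,-0.52,0,0,0,0,85],[-1,-0.52,0,0,0,0,85],[-1,-0.52,0,0,0,0,85],[-1,-0.52,0,0,0,0,85],[-1,-0.52,0,0,0,0,85],[-1,-0.52,0,0,0,0,85],[-1,-0.52,0,0,0,0,85],[-1,-0.52,0,0,0,0,85]]]' >/dev/null
python3 -m crank '[[[-0.57,-0.42,0,0,0,0,85],[0,0,0,0,0,-0.68,85],[0,0,0,0,0,-0.68,85],[0,0,0.5,0,0,0,85],[0,0,0,0,0,0,85],[0,0,0,0,0,0,85],[0,0,0,0,0,0,85],[0,0,0,0,0,0,85]]]' >/dev/null
python3 -c "
from h import *
st()
u=np.radians(110.9);p=np.array([450.4,-310])+3.5*np.array([np.cos(u),np.sin(u)])
go(*p,36,110.9)"
```

```text
t25.10 pos [525.3 -80.2 132.9] rail [-104.73 -218.69] F [-0.1 -0.6  0.2] Fy -0.6 grip 85.1 0.0
[np.float64(449.9), np.float64(-310.6), np.float32(15.1), np.float64(40.9), np.float64(18.8), array([344.4, 250.9])]
[np.float64(593.1), np.float64(-205.8), np.float32(148.5), np.float64(16.6), np.float64(36.1), array([299.6, 189.7])]
[np.float64(595.5), np.float64(-318.5), np.float32(7.7), np.float64(37.6), np.float64(17.4), array([347.4, 189.7])]
t26.75 pos [ 450.3 -310.   120. ] rail [-218.53 -431.82] F [ 0.3 -0.3 -0.2] Fy -0.4 grip 84.8 0.0
shift [0.14 0.   3.36] n>=3.4
turn [ 0.  0. -0.]
```

View pics/c7.png

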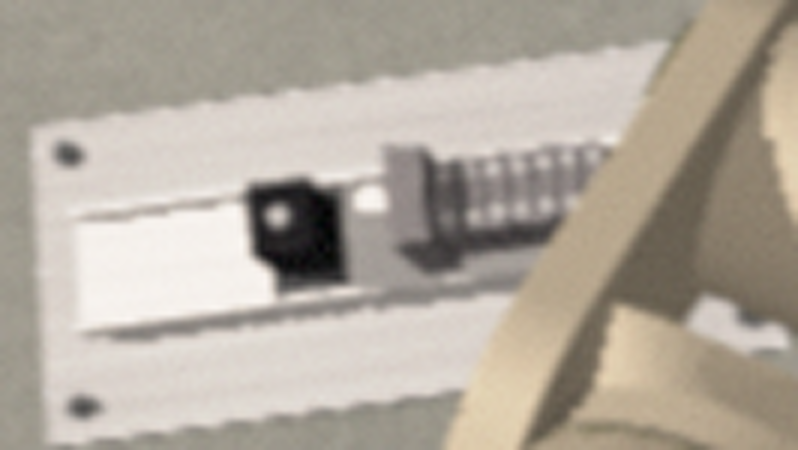

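Spacer 1 stands upright against the terminals (crop x 385–430), and the clamp is back at rest (250). Now I'll pick the second spacer.

```bash
python3 -m crank '[[[0.14,0,1,0,0,0.3,85],[0,0,1,0,0,0,85],[0,0,1,0,0,0,85],[0,0,0.36,0,0,0,85],[0,0,0,0,0,0,85],[0,0,0,0,0,0,36],[0,0,0,0,0,0,36],[0,0,0,0,0,0,36]]]' 40 >/dev/null
python3 -c "
from h import *
st()"
python3 -m crank '[[[0,0,0,0,0,0,36],[0,0,0,0,0,0,36],[0,0,0,0,0,0,36],[0,0,-0.5,0,0,0,36],[0,0,-1,0,0,0,36],[0,0,-1,0,0,0,36],[0,0,-1,0,0,0,36],[0,0,-0.5,0,0,0,36]]]' >/dev/null
python3 -c "
from h import *
st();go(*rw(0,10),140,100.04)"
```

```text
t27.55 pos [ 449.3 -307.    36.8] rail [-219.02 -428.78] F [ 0.5  0.1 -0.3] Fy -0.0 grip 43.3 0.0
t28.35 pos [ 449.5 -307.2  138.6] rail [-218.88 -428.93] F [ 0.7  0.  -0.4] Fy -0.1 grip 39.1 40.4
shift [16.07 11.25 -0.09] n>=16.1
turn [0.01 0.02 1.06]
```

```bash
python3 -m crank '[[[1,0.7,0,0,0,0,36],[1,0.7,0,0,0,0,36],[1,0.7,0,0,0,0,36],[1,0.7,0,0,0,0,36],[1,0.7,0,0,0,0,36],[1,0.7,0,0,0,0,36],[1,0.7,0,0,0,0,36],[1,0.7,0,0,0,0,36]]]' >/dev/null
python3 -m crank '[[[1,0.7,0,0,0,0,36],[1,0.7,0,0,0,0,36],[1,0.7,0,0,0,0,36],[1,0.7,0,0,0,0,36],[1,0.7,0,0,0,0,36],[1,0.7,0,0,0,0,36],[1,0.7,0,0,0,0,36],[1,0.7,0,0,0,0,36]]]' >/dev/null
python3 -m crank '[[[0,0,0,0,0,0.53,36],[0,0,0,0,0,0.53,36],[0,0,0,0,0,0,36],[0,0,0,0,0,0,36],[0,0,0,0,0,0,36],[0,0,0,0,0,0,36],[0,0,0,0,0,0,36],[0,0,0,0,0,0,36]]]' >/dev/null
python3 -c "
from h import *
st();go(*rw(-0.2,8),70,100.04)"
```

```text
t30.75 pos [587.4 161.5 135.8] rail [-1.37  8.49] F [-0.  -0.1 -0.8] Fy -0.1 grip 39.3 40.5
shift [-0.02  0.05  2.63] n>=2.6
turn [-0.  0.  0.]
```

```bash
python3 -m crank '[[[0,0.06,0,0,0,0,36],[0,0,0.9,0,0,0,36],[0,0,1,0,0,0,36],[0,0,0.7,0,0,0,36],[0,0,0.4,0,0,0,36],[0,0,0,0,0,0,36],[0,0,0,0,0,0,36],[0,0,0,0,0,0,36]]]' >/dev/null
python3 -c "
from h import *
st()"
python3 -m crank '[[[0,0,0.12,0,0,0,36],[0,0,0.12,0,0,0,36],[0,0,0.08,0,0,0,36],[0,0,0.05,0,0,0,36],[0,0,0,0,0,0,36],[0,0,0,0,0,0,36],[0,0,0,0,0,0,36],[0,0,0,0,0,0,36]]]' >/dev/null
python3 -c "
from h import *
st()"
```

```text
t31.55 pos [589.5 161.9  62. ] rail [0.76 8.51] F [-0.1 -0.4 -0.6] Fy -0.4 grip 39.5 40.5
t32.35 pos [588.9 161.8  51.6] rail [0.17 8.56] F [ 0.3  0.5 -0.7] Fy 0.4 grip 39.4 40.5
```

```bash
python3 -m crank '[[[0,0,0.06,0,0,0,36],[0,0,0.05,0,0,0,36],[0,0,0,0,0,0,36],[0,0,0,0,0,0,36],[-0.06,0,0,0,0,0,36],[-0.06,0,0,0,0,0,36],[0,0,0,0,0,0,36],[0,0,0,0,0,0,36]]]' >/dev/null
python3 -c "
from h import *
st()"
python3 -m crank '[[[-0.04,0,0,0,0,0,36],[-0.04,0,0,0,0,0,36],[-0.04,0,0,0,0,0,36],[0,0,0,0,0,0,36],[0,0,0,0,0,0,36],[0,0,0,0,0,0,36],[0,0,0,0,0,0,36],[0,0,0,0,0,0,36]]]' >/dev/null
python3 -c "
from h import *
st()"
```

```text
t33.15 pos [589.6 158.8  49. ] rail [0.32 5.52] F [-0.8  1.   2.5] Fy 1.1 grip 38.9 40.9
t33.95 pos [589.7 156.7  49. ] rail [0.07 3.45] F [-2.3  7.2  4.4] Fy 7.5 grip 39.4 40.8
```

```bash
python3 -m crank '[[[0.03,0,-0.03,0,0,0,36],[0,0,0,0,0,0,60],[0,0,0,0,0,0,60],[0,0,0,0,0,0,60],[0,0,-0.3,0,0,0,60],[0,0,-1,0,0,0,60],[0,0,-1,0,0,0,60],[0,0,-1,0,0,0,60]]]' >/dev/null
python3 -m crank '[[[1,0,0,0,0,0,0],[1,0,0,0,0,0,0],[1,0,0,0,0,0,0],[0,0,0,0,0,0,0],[0,0,0,0,0,0,0],[0,0,0,0,0,0,0],[0,0,0,0,0,0,0],[0,0,0,0,0,0,0]]]' >/dev/null
python3 -c "
from h import *
st();go(*rw(0,76),34,100.04);crop('top',90,150,223,225,6,'c8.png')"
```

```text
t35.55 pos [577.  229.8 132.1] rail [ 0.24 77.59] F [-0.2 -0.3 -0.7] Fy -0.3 grip -0.4 0.0
shift [-0.06 -0.01  3.92] n>=3.9
turn [ 0.    0.   -0.01]
```

View pics/c8.png

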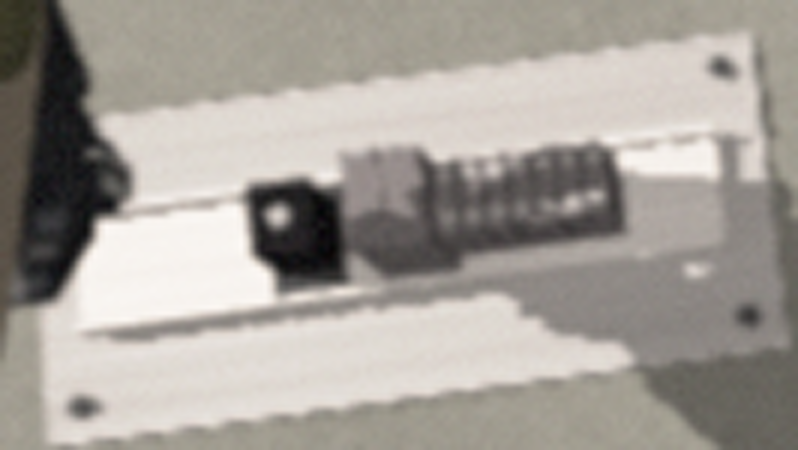

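Both spacers stand side by side (crop x 340–430) between the terminals and the clamp. Now I'll lower behind the clamp and push.

```bash
python3 -m crank '[[[0,0,1,0,0,0,0],[0,0,1,0,0,0,0],[0,0,1,0,0,0,0],[0,0,0.92,0,0,0,0],[0,0,0,0,0,0,0],[-0.3,0,0,0,0,0,0],[-0.3,0,0,0,0,0,0],[-0.1,0,0,0,0,0,0]]]' >/dev/null
python3 -c "
from h import *
st()"
python3 -m crank '[[[-0.1,0,0,0,0,0,0],[-0.1,0,0,0,0,0,0],[-0.06,0,0,0,0,0,0],[-0.06,0,0,0,0,0,0],[-0.06,0,0,0,0,0,0],[0,0,0,0,0,0,0],[0,0,0,0,0,0,0],[0,0,0,0,0,0,0]]]' >/dev/null
python3 -c "
from h import *
st()"
```

```text
t36.40 pos [580.8 212.2  35.4] rail [ 0.9  59.63] F [-0.2  0.2  0.3] Fy 0.2 grip 0.0 0.0
t37.20 pos [581.5 203.9  34. ] rail [ 0.18 51.36] F [1.4 5.2 2.5] Fy 4.9 grip -0.4 2.0
```

```bash
python3 -m crank '[[[-0.06,0,0,0,0,0,0],[-0.06,0,0,0,0,0,0],[-0.06,0,0,0,0,0,0],[-0.06,0,0,0,0,0,0],[0,0,0,0,0,0,0],[0,0,0,0,0,0,0],[0,0,0,0,0,0,0],[0,0,0,0,0,0,0]]]' >/dev/null
python3 -c "
from h import *
st()"
python3 -m crank '[[[-0.04,0,0,0,0,0,0],[-0.04,0,0,0,0,0,0],[-0.04,0,0,0,0,0,0],[0,0,0,0,0,0,0],[0,0,0,0,0,0,0],[0,0,0,0,0,0,0],[0,0,0,0,0,0,0],[0,0,0,0,0,0,0]]]' >/dev/null
python3 -c "
from h import *
st()"
```

```text
t38.00 pos [582.5 198.1  34. ] rail [ 0.18 45.47] F [0.7 5.1 3.2] Fy 4.9 grip 0.1 2.4
t38.80 pos [582.9 196.2  34. ] rail [ 0.18 43.48] F [ 1.5 10.4  1.7] Fy 10.0 grip -0.3 5.1
```

```bash
python3 -m crank '[[[-0.04,0,0,0,0,0,0],[-0.04,0,0,0,0,0,0],[-0.04,0,0,0,0,0,0],[0,0,0,0,0,0,0],[0,0,0,0,0,0,0],[0,0,0,0,0,0,0],[0,0,0,0,0,0,0],[0,0,0,0,0,0,0]]]' >/dev/null
python3 -c "
from h import *
st()"
python3 -m crank '[[[-0.04,0,0,0,0,0,0],[-0.02,0,0,0,0,0,0],[0,0,0,0,0,0,0],[0,0,0,0,0,0,0],[0,0,0,0,0,0,0],[0,0,0,0,0,0,0],[0,0,0,0,0,0,0],[0,0,0,0,0,0,0]]]' >/dev/null
python3 -c "
from h import *
st();b=capture('side');crop('',185,115,285,190,6,'c9.png',b)
for s in spacers(capture('top')): print([np.round(x,1) for x in s])"
```

```text
t39.60 pos [582.9 196.1  34.1] rail [ 0.17 43.42] F [ 0.  25.5  2.1] Fy 25.1 grip 0.1 12.9
t40.40 pos [582.9 196.1  34.2] rail [ 0.16 43.39] F [-1.2 34.2  2.8] Fy 33.9 grip -0.2 16.7
[np.float64(586.2), np.float64(-203.4), np.float32(155.2), np.float64(16.0), np.float64(37.4), array([299.5, 191.4])]
[np.float64(595.4), np.float64(-317.9), np.float32(2.4), np.float64(36.8), np.float64(26.3), array([346.7, 189.2])]
```

View pics/c9.png

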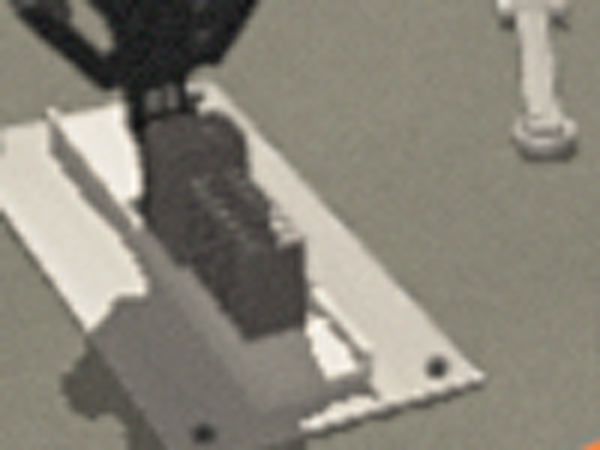

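The stack (crop around (195,180)) is upright and clamped against the terminals, and the gripper touches only the clamp. It is pushing at 34 N, about 12 mm short of the stop.

```bash
python3 -c "
from rig import *
print(finish_job())"
```

```text
the job is handed in; nothing more can be done
None
```

The job is handed in: I felt the clamp's stop and let it spring back, then stood two spacers side by side in the channel; the arm is still pushing the clamp against them at about 34 N, roughly 12 mm short of the stop.

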